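Clear the draining board and press the caddy into its corner

ROBOT

A 6-joint arm with a two-finger parallel gripper is mounted at the origin on the work surface. World frame = base frame: x ahead of the robot, y to its left, z up, the work surface at z = 0. Lengths are in mm, angles in rad, forces in N, time in s.
With the tool pointing down it reaches from about 300 to 775 mm from the base axis. Payload 14.6 kg.
Tool frame: the origin (TCP) lies midway between the tips of the shut fingers; the grasp point (between the pads) lies behind it (manip.grip_depth is the z of the grasp point in the tool frame, in mm); z points along the fingers, y is the line along which they close (so a half turn about z gives the same grasp; the last joint's range is limited). The gripper opens to 94 mm and grips with 3 to 60 N. Pads are 16 mm wide; open, the fingers measure 119 mm over their backs; the gripper's body (75 mm by 177 mm) begins 78 mm behind the grasp point.
Start: joints at [-1.196, 0.3, 1.521, -0, 1.321, -0.067], TCP at [235.154, -497.184, 205.446] pointing down, gripper open.
Joint ranges: [-3.03, 3.03], [-0.79, 2.21], [0.23, 2.52], [-1.04, 4.18], [0, 3.07], [-2.55, 2.55]. Speed limits (rad/s): [2.22, 2.22, 2.57, 3.14, 3.14, 3.14].

INTERFACE

Orientations are given as [roll, pitch, yaw] about the fixed x, y, z axes, in that order (R = Rz(yaw) Ry(pitch) Rx(roll)).
In Python, from cell import manip gives the robot as it stands.
- The arm moves only by the tool tcp_steps, called after ">>>" as a command line: name --argument value ..., lists and objects as JSON in quotes. Schema: {"type":"object","properties":{"steps":{"type":"array","items":{"type":"object","properties":{"sx":{"type":"number"},"sy":{"type":"number"},"sz":{"type":"number"},"ax":{"type":"number"},"ay":{"type":"number"},"az":{"type":"number"}},"additionalProperties":false},"minItems":1,"maxItems":5},"jaw":{"type":"number"},"clamp_n":{"type":"number"},"only":{"type":"string"},"quiet":{"type":"boolean"},"lines":{"type":"string"}},"required":["steps"],"additionalProperties":false}. steps is a list of rows, 1 to 5 of them, each an object with the fields sx, sy, sz (the shift in units of 20 mm), ax, ay, az (a rotation vector in rad); a field left out counts as zero; each row is the pose to reach, as a shift and turn from the pose commanded when the call began, along the tool's axes at that moment; what a row does not reach only later rows make up. A row lasts 1/10 s, in which the tool goes at most 50 mm and 0.15 rad, less where a joint would pass 70% of its speed; a pose out of reach is approached as far as the arm can. jaw is the finger opening in mm, set as the call begins (left out keeps the last). The fingers move at their own pace and stop on an object; clamp_n is the grip in N (left out, the last holds). Time passes only in rows, so rows that do not move let the fingers close. The tool returns the time, the measured TCP pose, the force, the opening and the grip force at its end. only (a regular expression) keeps the lines of the reply that match it, lines (a string "A,B") keeps lines A to B, and quiet returns only ok. Input that does not fit is refused with a message, and nothing moves.
- manip.read_state(): the state, without advancing time (a new reading comes with each control period).
- manip.camera(name): name is "scene" or "top" or "wrist"; returns (picture, depth): 384x512x3 uint8, red, green, blue; 384x512 float32, mm along the optical axis (not along the pixel's ray), 0 where there is no reading.
- manip.camera_info(name): a dict with "K" (3x3 intrinsics, pixels), "dist" ([k1, k2, p1, p2, k3] as OpenCV has them; the pictures are not rectified), "rvec" (rotation vector, rad) and "tvec" (3), from world to camera coordinates, as OpenCV has them; the wrist camera has in their place "mount" (4x4, takes a point from camera to tool coordinates, whose origin is the TCP and whose axes are the flange's). Camera axes: x right, y down, z forward; pixel columns grow to the right and rows downward; lengths in mm; the calibration is good to about 2 mm. A picture is of the moment at which its call begins: read the wrist's pose just before it. camera_info takes no time and is no camera call.
- manip.sign_off(): hands the job in; it is judged then, once.
The state is a dict: "clock": time; "joints": joint angles; "qd": joint speeds; "effort": joint torques, N m; "eef_pos": TCP position; "eef_rot": TCP orientation; "wrist_force": force on the tool from outside, world axes, zero at the start; "moment": the same for the moment, N m; "finger_gap": finger opening in mm; "finger_force": force on a finger pad.
Only numpy, scipy, OpenCV 4.12 (cv2) and the standard library are available. Lean on these libraries where they do the work, as an engineer would, in place of code of your own. Each camera call takes 0.05 s, during which the arm holds its last target. There are 200 camera calls.

TASK

Put the yellow carton from the steel draining board into the blue tub, then place the green self-adhesive sponge caddy, upright, flat on the board, in the corner where the two raised rims meet, and press it firmly (some 10 N on each) against both rims at once, square and flush with them. The program finishes while the gripper is still holding the caddy and pressing it against both rims, so the tape can take; do not let go. Do not push the glass jar or the steel tin out of place.

Things in the scene. Friction and masses are not known exactly. Their poses are not given: they have to be found in the camera images.
- board: Fixed steel draining board, plate 270 (its x) x 250 (its y) x 8 mm thick, origin under its centre on the counter, seldom square to the robot. Two 12 mm thick rims, 60 mm tall above the plate, stand along its whole +x edge and its whole +y edge; the -x and -y edges are open. The plate and rims are rigid, do not move, and are smooth steel (friction about 0.25).
- back_rim: The rim along the board's +x edge; the caddy touches its inner (-x) face. Origin at the middle of its foot, on the plate; axes as the board's.
- side_rim: The rim along the board's +y edge; the caddy touches its inner (-y) face. Origin at the middle of its foot, on the plate; axes as the board's.
- corner (a point): The inner corner where the two rim faces meet, at the top of the plate (8 mm above the counter). Axes as the board's: the free area lies to -x and -y of it.
- caddy: Dark green rigid plastic sponge caddy with white tape strips, 0.2 to 0.4 kg, on the counter at first. Open-topped, 110 (its x) x 90 (its y) mm, walls and floor 4 mm thick, walls 60 mm tall. A solid grip bar crosses the middle (see caddy_grip), an empty compartment 43 mm wide either side of it. Origin under its centre. Either pair of its sides may go against the rims.
- caddy_grip (a point): Point in the caddy's upright grip bar: 16 mm thick (caddy's x), 60 mm long (y), its top 92 mm above the underside. The point is on its centre line, 70 mm above the underside; pinch the bar across its 16 mm here.
- carton: Yellow rigid carton with a red band, 40 (x) x 60 (y) x 90 mm tall, 0.1 to 0.2 kg, standing on the board in the corner region, some cm off both rims. Origin under its centre.
- carton_mid (a point): Centre of the carton, 45 mm above its underside.
- tub: Blue plastic open tub, loose, 220 (x) x 160 (y) x 80 mm tall outside, walls and floor about 4 mm, empty, on the counter to one side of the board (the caddy starts on the other side). Origin under its centre.
- jar: glass jar with brass lid, 60 mm across, 80 tall, a bystander; origin at its underside
- tin: small steel tin with a pale label, 66 mm across, 70 tall, a bystander; origin at its underside

How it is judged (in metres and radians):
On the way, in this order (a step that is already met when the one before it is completed fails the run):
1. the carton is in the tub and let go (z of carton_mid in the frame of tub below 0.065 m and x of carton_mid in the frame of tub between -0.105 and 0.105 m and y of carton_mid in the frame of tub between -0.076 and 0.076 m and contact force between carton and the fingers below 0.2 N), for 0.2 s.
2. the caddy is held flat and square in the corner, pressed on both rims (contact force between caddy and back_rim above 3 N and contact force between caddy and side_rim above 3 N and (angle between the x axis of caddy and the x axis of board, either way round below 0.05 rad or angle between the x axis of caddy and the y axis of board, either way round below 0.05 rad) and angle between caddy's own z axis and vertical below 0.06 rad and z of caddy in the frame of corner between -0.003 and 0.006 m and x of caddy in the frame of corner between -0.065 and -0.035 m and y of caddy in the frame of corner between -0.065 and -0.035 m and contact force between caddy and the fingers above 1 N), for 0.3 s.
At the end, for the whole second after the job is handed in: Carton inside the tub, at rest and released; caddy at rest, its underside within 6 mm of the plate, tilted less than 0.06 rad, square to the board within 0.05 rad (either pair of sides), pushing on each rim with more than 3 N, in the fingers, through the last second (all of step 1 and all of step 2 and linear speed of caddy below 0.01 m/s and linear speed of carton below 0.02 m/s); the arm keeps its last pose, push and grip.
It fails at once if the jar or the tin was moved more than 40 mm (distance of any of jar, tin from where it was at the start of the episode above 0.04 m).
It also fails if it takes over 64 s, if anything falls off the work surface, if the arm or the gripper's body presses on something with over 40 N, if the wrist force passes 120 N, or if a joint passes its speed limit or range.

## Working session

There is one attempt and no reset: what is moved stays moved. The work goes in short steps, Python scripts to look and compute and a tool call to move; the robot and the scene stay as the last step left them, time stands still between calls to the robot, and variables do not carry over. Pictures are saved under pics/ and viewed, at most 10 in all, crops included, and the job is handed in when it is done.

```bash
ls; mkdir -p pics
```

Create h.py:
```python
import numpy as np, cv2
from cell import manip
```

Run:
```python
from h import *
a,d=manip.camera("scene"); b,d2=manip.camera("top")
np.savez("first.npz",a=a,d=d,b=b,d2=d2)
cv2.imwrite("pics/s1.png",a[...,::-1]); cv2.imwrite("pics/t1.png",b[...,::-1])
print(manip.read_state(), manip.grip_depth)
for n in ("scene","top","wrist"): print(manip.camera_info(n))
```

```text
cell.py
pics
{'clock': 0.1, 'joints': array([-1.19561172e+00,  3.00420713e-01,  1.52145435e+00,  1.05206913e-05,
        1.32070624e+00, -6.65945470e-02]), 'qd': array([ 0.00055388, -0.00079965, -0.00138285, -0.00053729,  0.000292  ,
       -0.00104193]), 'effort': array([ 2.58286382e-03, -5.32644331e+01, -3.53281045e+01,  7.10105198e-02,
        2.34826683e-02, -8.96030429e-05]), 'eef_pos': array([ 235.07689614, -496.99827012,  204.96758122]), 'eef_rot': array([-3.14060687e+00, -7.59583055e-05,  4.41776512e-01]), 'wrist_force': array([ 0.11720262, -0.24372337,  0.01788193]), 'moment': array([-0.0072908 ,  0.01468744, -0.06236518]), 'finger_force': 0.0, 'finger_gap': 93.65265006551448} -18.8
{'K': array([[440.85596695,   0.        , 257.41472453],
       [  0.        , 440.85596695, 197.41120604],
       [  0.        ,   0.        ,   1.        ]]), 'dist': array([-0.071682,  0.      ,  0.      ,  0.      ,  0.      ]), 'rvec': array([ 1.82610513,  1.28017793, -0.7271796 ]), 'tvec': array([-180.77385217, -224.29819
[... 276 characters left out ...]
ay([ 2.17991919, -2.16439493,  0.06749243]), 'tvec': array([   9.23925999,  556.30972031, 1042.57329134])}
{'K': array([[322.79702552,   0.        , 257.79482302],
       [  0.        , 322.79702552, 198.12176944],
       [  0.        ,   0.        ,   1.        ]]), 'dist': array([-0.04299305,  0.        ,  0.        ,  0.        ,  0.        ]), 'mount': array([[-6.35114004e-04, -9.64750761e-01, -2.63164521e-01,
         7.59767817e+01],
       [ 9.99999796e-01, -6.30192739e-04, -1.03110213e-04,
         3.68580583e-01],
       [-6.63687140e-05, -2.63164532e-01,  9.64750965e-01,
        -1.79941258e+02],
       [ 0.00000000e+00,  0.00000000e+00,  0.00000000e+00,
         1.00000000e+00]])}
```
View pics/t1.png

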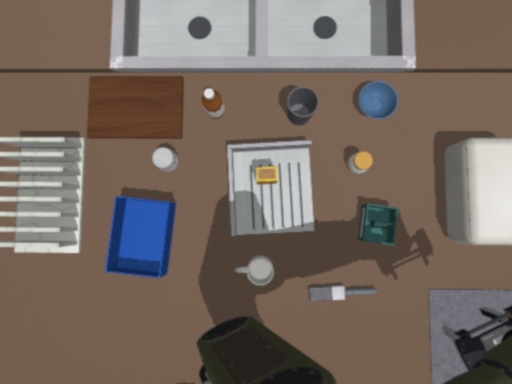

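View pics/s1.png

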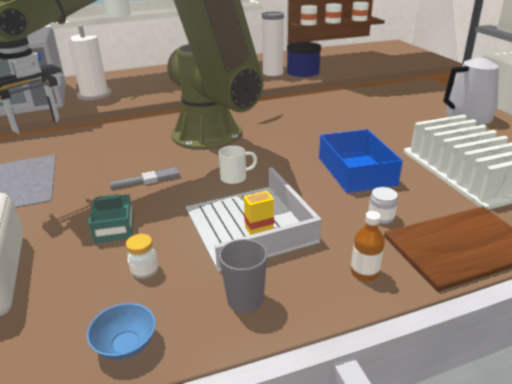

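The top view shows the carton at (266,175), with the board's rims along its upper edge (row ~146) and left edge (column ~230). The tub is at (140,237), the caddy at (378,224), the jar at (360,162) and the tin at (165,158). The scene view agrees.

Add to h.py:
```python
from scipy.spatial.transform import Rotation as Ro
def ext(name,st=None):
    i=manip.camera_info(name)
    if name!="wrist":
        R=cv2.Rodrigues(i["rvec"])[0]; return i,R.T,-R.T@i["tvec"]
    T=Ro.from_euler("xyz",st["eef_rot"]).as_matrix(); M=i["mount"]
    return i,T@M[:3,:3],T@M[:3,3]+st["eef_pos"]
def rays(name,uv,st=None):
    i,R,c=ext(name,st)
    n=cv2.undistortPoints(np.float32(uv).reshape(-1,1,2),i["K"],i["dist"])[:,0]
    return c,np.c_[n,np.ones(len(n))]@R.T
def plane(name,uv,z,st=None):
    c,r=rays(name,uv,st); return c+r*((z-c[2])/r[:,2])[:,None]
def cloud(name,d,st=None):
    h,w=d.shape; uv=np.stack(np.meshgrid(np.arange(w),np.arange(h)),-1).reshape(-1,2)
    c,r=rays(name,uv,st); p=(c+r*d.reshape(-1,1)).reshape(h,w,3); p[d==0]=np.nan
    return p
```

Run:
```python
from h import *
f=np.load("first.npz"); b=f["b"]; P=cloud("top",f["d2"]); hsv=cv2.cvtColor(b,cv2.COLOR_RGB2HSV); z=P[...,2]
print("counter z",np.nanmedian(z[300:340,240-50:260]))
def rep(n,m):
    q=P[m][:,:2].astype(np.float32); q=q[~np.isnan(q).any(1)]; r=cv2.minAreaRect(q); print(n,len(q),"med z",np.nanmedian(z[m]),"c",np.round(r[0],1),"size",np.round(r[1],1),"ang",round(r[2],2)); return q
def win(c0,r0,c1,r1):
    m=np.zeros(z.shape,bool); m[r0:r1,c0:c1]=1; return m
H,S,V=hsv[...,0],hsv[...,1],hsv[...,2]
rep("cartontop",win(245,155,290,195)&(z>80))
rep("tub",win(95,185,185,285)&(H>105)&(H<128)&(S>120))
rep("tubrim",win(95,185,185,285)&(z>70)&(H>105)&(H<128))
rep("caddy all",win(350,195,405,255)&(H>70)&(H<100)&(S>90))
rep("caddy rim",win(350,195,405,255)&(z>50)&(z<75)&(H>70)&(H<100))
rep("bar",win(350,195,405,255)&(z>80))
rep("jar",win(340,145,380,180)&(z>70)); rep("tin",win(145,140,185,175)&(z>60))
bb=win(220,135,320,245)
rep("rims",bb&(z>58)&(z<76)&(S<70)); rep("plate",bb&(z>3)&(z<16)&(S<70))
x=bb&(z>58)&(z<76)&(S<70)
for n,w in (("back",win(240,135,315,155)),("side",win(222,155,240,240))):
    q=P[x&w][:,:2]; l=cv2.fitLine(q.astype(np.float32),cv2.DIST_HUBER,0,.01,.01).ravel(); print(n,len(q),l,np.degrees(np.arctan2(l[1],l[0])))
```

```bash
python3 -c "
import cv2
a=cv2.imread('pics/t1.png')[130:270,210:410]; cv2.imwrite('pics/t1c.png',cv2.resize(a,None,fx=4,fy=4,interpolation=2))"
```

```text
counter z 1.8697141129680404
cartontop 304 med z 98.06334044174565 c [604.1 -18.1] size [40.2 59.8] ang 3.02
tub 4608 med z 5.6361791214234245 c [425.5 370.8] size [196.5 221.4] ang 84.09
tubrim 549 med z 78.83117508182511 c [421.9 354.1] size [162.2 220.2] ang 84.41
caddy all 1104 med z 6.972784085437411 c [ 463.7 -350.2] size [ 89.9 105.1] ang 82.39
caddy rim 280 med z 59.24932305385698 c [ 463.1 -351. ] size [ 91.7 109.8] ang 82.33
bar 125 med z 91.60673125461005 c [ 462.8 -350. ] size [58.5 15.8] ang 82.72
jar 273 med z 79.76996835242403 c [ 646.6 -298.1] size [51.4 49.6] ang 89.73
tin 351 med z 69.81594966817192 c [653.8 288.9] size [59.8 61.2] ang 3.35
rims 744 med z 67.5242912059486 c [568.7 -32. ] size [269.1 248.7] ang 3.27
plate 6009 med z 8.039401872800909 c [576.2 -31.8] size [293.6 268.9] ang 3.74
back 325 [ 6.1333477e-02 -9.9811733e-01  6.9640363e+02 -4.3176575e+01] -86.48364
side 344 [9.981701e-01 6.046922e-02 5.441258e+02 8.448141e+01] 3.4667459
```

View pics/t1c.png

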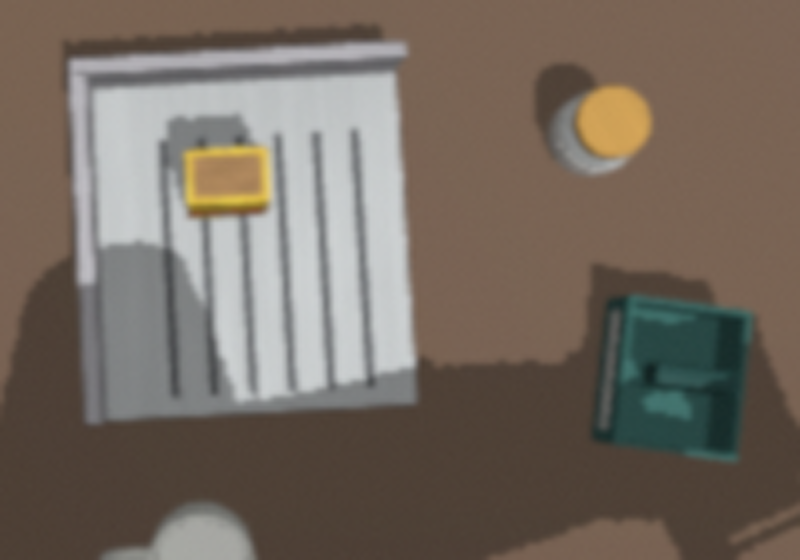

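After each call, next relative to the commanded pose. 

Create go.py:
```python
import sys
from h import *
def rel(x,y,z,yaw):
    s=manip.read_state(); T=Ro.from_euler("xyz",s["eef_rot"])
    G=Ro.from_euler("xyz",[np.pi,0,np.radians(yaw)])
    print(np.round(T.inv().apply(np.array([x,y,z])-s["eef_pos"]),1),np.round((T.inv()*G).as_rotvec(),4), "t",s["clock"])
if __name__=="__main__": rel(*map(float,sys.argv[1:5]))
```

```bash
python3 go.py 604.1 -18.1 205 93.3
```

```text
[ 5.383e+02 -2.751e+02  3.000e-01] [-8.0000e-04 -7.0000e-04 -1.1866e+00] t 0.1
```

Careful with the scale: shifts go in units of 20 mm. That gives: 538 mm is 26.9, -275 mm is -13.75.

>>> tcp_steps --steps '[{"sx": 26.9,"sy": -13.75,"az": -1.187},{"sx": 26.9,"sy": -13.75,"az": -1.187},{"sx": 26.9,"sy": -13.75,"az": -1.187},{"sx": 26.9,"sy": -13.75,"az": -1.187},{"sx": 26.9,"sy": -13.75,"az": -1.187}]' --jaw 80 --clamp_n 25

```text
clock: 0.6
eef_pos: [388.5, -297.3, 205.3]
eef_rot: [-3.141, -0.0, 1.198]
wrist_force: [0.1, -0.7, -0.8]
finger_gap: 79.7
finger_force: 0.0
```

```bash
python3 go.py 604.1 -18.1 205 93.3
```

```text
[338.6  99.    0.4] [-1.000e-04 -1.000e-04 -4.307e-01] t 0.6
```

In the tool's units: 338.6 mm is 16.93, 99 mm is 4.95.

>>> tcp_steps --steps '[{"sx": 16.93,"sy": 4.95,"az": -0.431},{"sx": 16.93,"sy": 4.95,"az": -0.431},{"sx": 16.93,"sy": 4.95,"az": -0.431},{"sx": 16.93,"sy": 4.95,"az": -0.431},{"sx": 16.93,"sy": 4.95,"az": -0.431}]'

```text
clock: 1.1
eef_pos: [542.5, -100.2, 205.3]
eef_rot: [-3.141, -0.0, 1.623]
wrist_force: [0.3, -0.0, -0.3]
finger_gap: 80.2
finger_force: 0.0
```

```bash
python3 go.py 604.1 -18.1 120 93.3
```

```text
[78.8 65.8 85.3] [-0.0003 -0.0001 -0.0052] t 1.1
```

In the tool's units: 65.8 mm is 3.29, 80 mm is 4.

>>> tcp_steps --steps '[{"sx": 3.94,"sy": 3.29,"az": -0.005},{"sx": 3.94,"sy": 3.29,"az": -0.005},{"sx": 3.94,"sy": 3.29,"sz": 1.75,"az": -0.005},{"sx": 3.94,"sy": 3.29,"sz": 4,"az": -0.005},{"sx": 3.94,"sy": 3.29,"sz": 4,"az": -0.005}]'

```text
clock: 1.6
eef_pos: [600.5, -19.4, 119.6]
eef_rot: [-3.131, -0.001, 1.628]
wrist_force: [-0.6, -0.6, -0.6]
finger_gap: 79.7
finger_force: 0.0
```

```bash
python3 go.py 604.1 -18.1 51 93.3
```

```text
[ 1.   4.4 68.6] [-0.0101 -0.0015  0.0001] t 1.6
```

>>> tcp_steps --steps '[{},{},{}]'

```text
clock: 1.9
eef_pos: [604.2, -20.4, 127.8]
eef_rot: [3.138, 0.0, 1.627]
wrist_force: [-0.4, 0.3, -0.7]
finger_gap: 79.7
finger_force: 0.0
```

```bash
python3 go.py 604.1 -18.1 51 93.3
```

```text
[ 2.3 -0.2 76.8] [ 0.0033  0.0004 -0.001 ] t 1.9
```

In the tool's units: 2 mm is 0.1, 75 mm is 3.75.

>>> tcp_steps --steps '[{"sx": 0.1,"sz": 2},{"sx": 0.1,"sz": 3.75},{"sx": 0.1,"sz": 3.75},{"sx": 0.1,"sz": 3.75},{"sx": 0.1,"sz": 3.75}]'

```text
clock: 2.4
eef_pos: [604.5, -18.3, 53.2]
eef_rot: [3.138, 0.001, 1.628]
wrist_force: [0.8, 0.2, 1.1]
finger_gap: 79.6
finger_force: 0.0
```

>>> tcp_steps --steps '[{},{},{},{},{}]' --jaw 30 --clamp_n 25

```text
clock: 2.9
eef_pos: [603.3, -18.1, 50.6]
eef_rot: [3.141, 0.0, 1.628]
wrist_force: [0.8, 0.7, -0.3]
finger_gap: 43.3
finger_force: 0.3
```

>>> tcp_steps --steps '[{},{},{}]'

```text
clock: 3.2
eef_pos: [603.3, -18.1, 50.6]
eef_rot: [3.141, 0.0, 1.628]
wrist_force: [0.7, 0.0, 1.2]
finger_gap: 39.5
finger_force: 25.0
```

In the tool's units: -130 mm is -6.5, -110 mm is -5.5.

>>> tcp_steps --steps '[{"sz": -1.5},{"sz": -3.5},{"sz": -5.5},{"sz": -6.5},{"sz": -6.5}]'

```text
clock: 3.7
eef_pos: [604.1, -18.1, 183.2]
eef_rot: [3.137, 0.001, 1.628]
wrist_force: [0.6, 0.2, -2.2]
finger_gap: 40.1
finger_force: 25.0
```

```bash
python3 go.py 422 354 180 93.3
```

```text
[ 381.9 -160.6    2.2] [ 0.0045  0.0007 -0.0006] t 3.7
```

In the tool's units: 190 mm is 9.5, 152 mm is 7.6.

>>> tcp_steps --steps '[{"sx": 1.9,"sy": -0.8},{"sx": 3.8,"sy": -1.6},{"sx": 5.7,"sy": -2.4},{"sx": 7.6,"sy": -3.2},{"sx": 9.5,"sy": -4}]'

```text
clock: 4.2
eef_pos: [510.8, 168.2, 178.4]
eef_rot: [-3.139, 0.001, 1.628]
wrist_force: [0.5, 1.3, -2.2]
finger_gap: 39.6
finger_force: 25.0
```

>>> tcp_steps --steps '[{"sx": 1.9,"sy": -0.8},{"sx": 3.8,"sy": -1.6},{"sx": 5.7,"sy": -2.4},{"sx": 7.6,"sy": -3.2},{"sx": 9.5,"sy": -4}]'

```text
clock: 4.7
eef_pos: [420.2, 353.2, 178.4]
eef_rot: [-3.139, 0.002, 1.628]
wrist_force: [-0.2, 0.3, -1.8]
finger_gap: 39.8
finger_force: 25.0
```

>>> tcp_steps --steps '[{},{},{}]'

```text
clock: 5.0
eef_pos: [421.9, 351.3, 179.3]
eef_rot: [-3.14, 0.001, 1.627]
wrist_force: [-0.3, -0.3, -1.6]
finger_gap: 40.0
finger_force: 25.0
```

```bash
python3 go.py 422 354 52 93.3
```

```text
[  2.8   0.5 127.3] [-0.0014  0.0011 -0.0012] t 5.0
```

In the tool's units: 128 mm is 6.4, 115 mm is 5.75.

>>> tcp_steps --steps '[{"sx": 0.05,"sz": 2},{"sx": 0.1,"sz": 4},{"sx": 0.1,"sz": 5.75},{"sx": 0.1,"sz": 6.4},{"sx": 0.1,"sz": 6.4}]'

```text
clock: 5.5
eef_pos: [421.5, 353.0, 51.2]
eef_rot: [-3.139, 0.002, 1.627]
wrist_force: [0.0, 0.4, -1.9]
finger_gap: 39.8
finger_force: 25.0
```

>>> tcp_steps --steps '[{},{},{}]'

```text
clock: 5.8
eef_pos: [422.3, 354.6, 53.9]
eef_rot: [3.14, -0.001, 1.628]
wrist_force: [0.0, 0.7, -1.2]
finger_gap: 39.9
finger_force: 25.0
```

>>> tcp_steps --steps '[{},{},{},{},{}]' --jaw 80

```text
clock: 6.3
eef_pos: [421.7, 354.2, 52.5]
eef_rot: [3.142, -0.0, 1.628]
wrist_force: [0.1, 0.9, 0.3]
finger_gap: 76.0
finger_force: 0.0
```

>>> tcp_steps --steps '[{"sz": -1},{"sz": -3},{"sz": -5.5},{"sz": -7.5},{"sz": -7.5}]'

```text
clock: 6.8
eef_pos: [423.2, 355.3, 208.2]
eef_rot: [3.134, -0.005, 1.628]
wrist_force: [1.2, -0.1, -0.9]
finger_gap: 80.2
finger_force: 0.0
```

```bash
python3 go.py 463 -350.5 200 82.5
```

```text
[-7.07e+02 -6.00e-01  4.70e+00] [ 0.0071 -0.0056  0.1879] t 6.8
```

In the tool's units: -225 mm is -11.25, -180 mm is -9.

>>> tcp_steps --steps '[{"sx": -2.25},{"sx": -4.5,"az": 0.05},{"sx": -6.75,"az": 0.1},{"sx": -9,"az": 0.15},{"sx": -11.25,"az": 0.188}]' --jaw 46

```text
clock: 7.3
eef_pos: [434.0, 127.8, 201.7]
eef_rot: [-3.141, 0.0, 1.438]
wrist_force: [1.3, 0.0, 0.5]
finger_gap: 46.8
finger_force: 0.0
```

```bash
python3 go.py 463 -350.5 200 82.5;  python3 - <<'E'
from h import *
b,d=manip.camera("top"); P=cloud("top",d); h=cv2.cvtColor(b,cv2.COLOR_RGB2HSV); H,S=h[...,0],h[...,1]
m=(H>18)&(H<32)&(S>150); m[:,:95]=0; m[:180]=0; m[290:]=0; m[:,190:]=0
print(m.sum(),np.nanmedian(P[m],0),np.nanmax(P[m],0))
E
```

```text
[-470.3   92.     1.8] [-0.0007  0.0003 -0.0018] t 7.3
67 [432.38022434 329.94701279  93.59350938] [440.95776386 380.42341116  97.74588354]
```

>>> tcp_steps --steps '[{"sx": -2.25,"sy": 0.45},{"sx": -4.5,"sy": 0.9},{"sx": -6.75,"sy": 1.3},{"sx": -9,"sy": 1.75},{"sx": -11.25,"sy": 2.2}]'

```text
clock: 7.85
eef_pos: [448.3, -101.0, 201.8]
eef_rot: [-3.141, -0.0, 1.44]
wrist_force: [0.1, 0.5, 0.4]
finger_gap: 46.4
finger_force: 0.0
```

>>> tcp_steps --steps '[{"sx": -2.25,"sy": 0.45},{"sx": -4.5,"sy": 0.9},{"sx": -6.75,"sy": 1.3},{"sx": -9,"sy": 1.75},{"sx": -11,"sy": 2.15}]'

```text
clock: 8.35
eef_pos: [462.2, -325.1, 201.4]
eef_rot: [-3.141, -0.001, 1.439]
wrist_force: [1.3, 1.2, -0.3]
finger_gap: 46.0
finger_force: 0.0
```

>>> tcp_steps --steps '[{},{},{}]'

```text
clock: 8.65
eef_pos: [462.7, -322.0, 202.0]
eef_rot: [-3.141, -0.001, 1.441]
wrist_force: [0.4, -0.2, 0.5]
finger_gap: 45.8
finger_force: 0.0
```

```bash
python3 go.py 463 -350.5 200 82.5
```

Run:
```python
from h import *
s=manip.read_state(); b,d=manip.camera("wrist"); P=cloud("wrist",d,s); z=P[...,2]
h=cv2.cvtColor(b,cv2.COLOR_RGB2HSV); g=(h[...,0]>70)&(h[...,0]<100)&(h[...,1]>80)
for n,lo,hi in (("rim",50,72),("bar",84,100)):
    q=P[g&(z>lo)&(z<hi)][:,:2].astype(np.float32); print(n,len(q),cv2.minAreaRect(q) if len(q)>5 else 0)
cv2.imwrite("pics/w1.png",b[...,::-1])
```

```text
[-28.3   4.    2. ] [-0.0006 -0.0006  0.0007] t 8.65
rim 1708 ((464.17059326171875, -350.6158142089844), (88.85040283203125, 109.32522583007812), 82.7352294921875)
bar 1016 ((463.46868896484375, -350.70654296875), (59.12986755371094, 15.639960289001465), 82.94865417480469)
```

View pics/w1.png

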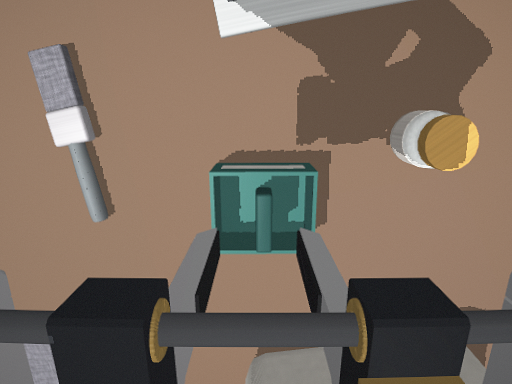

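The wrist view shows the open caddy at (263,208), its grip bar at column 264, midway between the fingers. The way down is clear.

In the tool's units: 80 mm is 4, 4 mm is 0.2.

>>> tcp_steps --steps '[{"sx": -1.4,"sy": 0.2,"az": -0.004},{"sx": -1.4,"sy": 0.2,"az": -0.004},{"sx": -1.4,"sy": 0.2,"sz": 1,"az": -0.004},{"sx": -1.4,"sy": 0.2,"sz": 3,"az": -0.004},{"sx": -1.4,"sy": 0.2,"sz": 4,"az": -0.004}]' --jaw 44

```text
clock: 9.2
eef_pos: [462.4, -349.4, 119.9]
eef_rot: [-3.139, -0.002, 1.445]
wrist_force: [0.2, 0.1, 0.1]
finger_gap: 44.0
finger_force: 0.0
```

>>> tcp_steps --steps '[{},{},{}]'

```text
clock: 9.5
eef_pos: [463.7, -351.3, 124.2]
eef_rot: [3.139, 0.001, 1.444]
wrist_force: [0.3, 0.1, 0.4]
finger_gap: 43.8
finger_force: 0.0
```

```bash
python3 go.py 463.4 -350.6 51 82.8
```

```text
[ 0.8 -0.5 73.2] [ 0.0022  0.0014 -0.0008] t 9.5
```

In the tool's units: 72 mm is 3.6, 65 mm is 3.25.

>>> tcp_steps --steps '[{"sz": 2},{"sz": 3.25},{"sz": 3.6},{"sz": 3.6},{"sz": 3.6}]'

```text
clock: 10.0
eef_pos: [463.7, -351.8, 52.3]
eef_rot: [3.139, 0.001, 1.444]
wrist_force: [-0.1, 0.6, -0.7]
finger_gap: 44.1
finger_force: 0.0
```

>>> tcp_steps --steps '[{},{},{},{},{}]' --jaw 6 --clamp_n 55

```text
clock: 10.5
eef_pos: [463.2, -351.4, 50.9]
eef_rot: [3.141, 0.0, 1.444]
wrist_force: [1.3, 0.3, 2.5]
finger_gap: 15.7
finger_force: 55.0
```

>>> tcp_steps --steps '[{},{}]'

```text
clock: 10.7
eef_pos: [463.2, -351.4, 50.8]
eef_rot: [3.141, 0.0, 1.444]
wrist_force: [1.5, 0.0, 5.2]
finger_gap: 15.8
finger_force: 55.0
```

>>> tcp_steps --steps '[{"sz": -1.5},{"sz": -3},{"sz": -4.5},{"sz": -4.5},{"sz": -4.5}]'

```text
clock: 11.2
eef_pos: [462.6, -351.0, 139.4]
eef_rot: [-3.141, -0.001, 1.444]
wrist_force: [-0.8, 0.2, -3.1]
finger_gap: 15.7
finger_force: 55.0
```

```bash
python3 go.py 0 0 0 93.4
```

```text
[ 289.5 -503.2  140. ] [-0.0009 -0.0006 -0.1864] t 11.2
```

```bash
python3 go.py 605 8 140 93.4
```

```text
[374.2  95.8  -0.5] [-0.0009 -0.0006 -0.1864] t 11.2
```

>>> tcp_steps --steps '[{"sx": 1.5,"sy": 0.5},{"sx": 3.5,"sy": 1,"az": -0.05},{"sx": 5.55,"sy": 1.45,"az": -0.1},{"sx": 7.5,"sy": 1.9,"az": -0.15},{"sx": 9.4,"sy": 2.3,"az": -0.186}]'

```text
clock: 11.7
eef_pos: [531.8, -168.7, 138.0]
eef_rot: [-3.138, -0.002, 1.632]
wrist_force: [0.7, -0.4, -3.3]
finger_gap: 15.3
finger_force: 55.0
```

```bash
python3 go.py 605 8 140 93.4
```

```text
[171.9  83.8  -2. ] [-0.0034 -0.0015  0.0016] t 11.7
```

In the tool's units: 172 mm is 8.6, 155 mm is 7.75.

>>> tcp_steps --steps '[{"sx": 2,"sy": 1},{"sx": 4,"sy": 2},{"sx": 6,"sy": 3},{"sx": 7.75,"sy": 3.8},{"sx": 8.6,"sy": 4.2}]'

```text
clock: 12.2
eef_pos: [605.8, 8.9, 137.8]
eef_rot: [-3.138, -0.001, 1.632]
wrist_force: [-1.0, -1.0, -3.0]
finger_gap: 15.9
finger_force: 55.0
```

>>> tcp_steps --steps '[{},{},{}]'

```text
clock: 12.5
eef_pos: [605.6, 4.7, 139.8]
eef_rot: [-3.141, 0.0, 1.628]
wrist_force: [-0.4, -0.1, -3.1]
finger_gap: 15.8
finger_force: 55.0
```

```bash
python3 go.py 605 8 63 93.4;  python3 - <<'E'
from h import *
s=manip.read_state(); b,d=manip.camera("wrist"); P=cloud("wrist",d,s); z=P[...,2]
h=cv2.cvtColor(b,cv2.COLOR_RGB2HSV); g=h[...,1]<70
R=np.radians(3.4); c=np.array([568.7,-32]); L=(P[...,:2]-c)@np.array([[np.cos(R),-np.sin(R)],[np.sin(R),np.cos(R)]])
t=g&(z>60)&(z<74)
for n,m,k in (("side",t&(abs(L[...,1]-119)<18)&(L[...,0]<105)&(L[...,0]>-130),0),("back",t&(abs(L[...,0]-129)<18)&(L[...,1]<95)&(L[...,1]>-120),1)):
    q=L[m]; print(n,len(q))
    if len(q)>30: l=cv2.fitLine(q.astype(np.float32),cv2.DIST_HUBER,0,.01,.01).ravel(); print(l,np.percentile(q,[1,99],axis=0), "z",np.median(z[m]))
gr=(h[...,0]>70)&(h[...,0]<100)&(h[...,1]>80)
for n,m in (("rim",gr&(z>140)&(z<158)),("bar",gr&(z>172)&(z<190))):
    q=P[m][:,:2].astype(np.float32); print(n,len(q),cv2.minAreaRect(q) if len(q)>5 else 0)
cv2.imwrite("pics/w2.png",b[...,::-1])
E
```

```text
[ 3.3 -0.3 76.8] [-0.0011  0.0001 -0.0017] t 12.5
side 5080
[ 9.9999583e-01  2.8919710e-03 -1.1273460e+01  1.1832681e+02] [[-127.75515186  112.30831491]
 [ 102.69224231  124.15922966]] z 68.54911596073606
back 2482
[ 8.8806538e-04 -9.9999958e-01  1.2783751e+02  3.6145771e+01] [[123.32293984 -28.87190556]
 [135.08083593  93.65346794]] z 68.40466031681996
rim 5278 ((605.0917358398438, 6.285854339599609), (110.27043151855469, 87.93822479248047), 3.2875449657440186)
bar 3370 ((604.9385986328125, 9.293434143066406), (15.847979545593262, 52.28256607055664), 3.396202564239502)
```

View pics/w2.png

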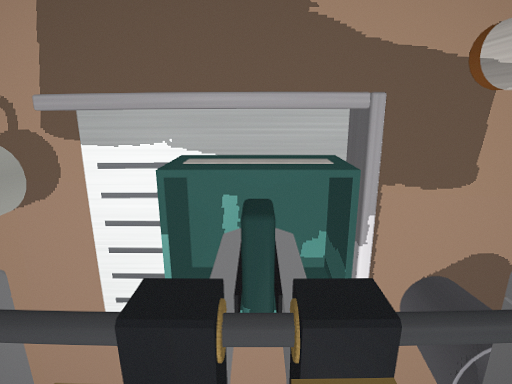

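The wrist view shows the held caddy around (260,220). The side rim runs along row 101 and the back rim along column 372, both clear of the caddy. I'll lower it next.

In the tool's units: 74 mm is 3.7, 72 mm is 3.6.

>>> tcp_steps --steps '[{"sz": 1.75,"az": -0.003},{"sz": 3,"az": -0.003},{"sz": 3.6,"az": -0.003},{"sz": 3.7,"az": -0.003},{"sz": 3.7,"az": -0.003}]'

```text
clock: 13.05
eef_pos: [606.5, 5.6, 67.2]
eef_rot: [3.141, 0.0, 1.632]
wrist_force: [-0.4, 0.9, -3.1]
finger_gap: 15.6
finger_force: 55.0
```

>>> tcp_steps --steps '[{},{},{},{}]'

```text
clock: 13.45
eef_pos: [606.2, 6.1, 66.8]
eef_rot: [3.141, 0.0, 1.633]
wrist_force: [0.6, -0.1, -1.9]
finger_gap: 15.7
finger_force: 55.0
```

>>> tcp_steps --steps '[{"sz": 0.05},{"sz": 0.1},{"sz": 0.15},{"sz": 0.2},{"sz": 0.25}]'

```text
clock: 13.95
eef_pos: [606.1, 6.1, 61.3]
eef_rot: [-3.141, -0.0, 1.633]
wrist_force: [-0.5, -0.7, -2.2]
finger_gap: 15.8
finger_force: 55.0
```

>>> tcp_steps --steps '[{},{},{}]'

```text
clock: 14.25
eef_pos: [606.1, 6.0, 61.5]
eef_rot: [3.142, -0.0, 1.633]
wrist_force: [-0.2, -0.5, -3.0]
finger_gap: 15.5
finger_force: 55.0
```

```bash
python3 go.py 631.6 39.3 60 93.45
```

```text
[31.6 27.5  1.5] [ 0.     -0.      0.0018] t 14.25
```

>>> tcp_steps --steps '[{"sx": 0.4,"sy": 0.35},{"sx": 0.8,"sy": 0.7},{"sx": 1.1,"sy": 0.95},{"sx": 1.3,"sy": 1.1},{"sx": 1.35,"sy": 1.15}]'

```text
clock: 14.75
eef_pos: [627.6, 35.2, 61.3]
eef_rot: [-3.142, -0.0, 1.634]
wrist_force: [-0.1, -1.0, -3.5]
finger_gap: 15.3
finger_force: 55.0
```

>>> tcp_steps --steps '[{"sz": 0.05},{"sz": 0.05},{"sz": 0.1},{"sz": 0.1},{"sz": 0.1}]'

```text
clock: 15.25
eef_pos: [627.3, 34.3, 59.5]
eef_rot: [-3.142, 0.0, 1.633]
wrist_force: [0.6, -0.5, -2.6]
finger_gap: 15.8
finger_force: 55.0
```

>>> tcp_steps --steps '[{"sz": 0.025},{"sz": 0.05},{"sz": 0.05},{"sz": 0.05}]'

```text
clock: 15.65
eef_pos: [627.5, 34.4, 58.9]
eef_rot: [3.141, 0.0, 1.633]
wrist_force: [-2.7, -0.4, 3.9]
finger_gap: 15.2
finger_force: 55.0
```

In the tool's units: 3 mm is 0.15, 2 mm is 0.1.

>>> tcp_steps --steps '[{"sx": 0.05,"sy": 0.05},{"sx": 0.1,"sy": 0.1},{"sx": 0.15,"sy": 0.15},{"sx": 0.15,"sy": 0.15},{"sx": 0.15,"sy": 0.15}]'

```text
clock: 16.15
eef_pos: [630.6, 37.6, 58.9]
eef_rot: [3.141, 0.0, 1.633]
wrist_force: [-1.1, -1.2, 5.1]
finger_gap: 15.6
finger_force: 55.0
```

>>> tcp_steps --steps '[{"sx": 0.025,"sy": 0.025},{"sx": 0.05,"sy": 0.05},{"sx": 0.05,"sy": 0.05},{"sx": 0.05,"sy": 0.05}]'

```text
clock: 16.55
eef_pos: [631.5, 38.5, 58.9]
eef_rot: [3.141, 0.0, 1.633]
wrist_force: [-1.6, -1.2, 5.3]
finger_gap: 15.7
finger_force: 55.0
```

>>> tcp_steps --steps '[{"sx": 0.025,"sy": 0.025},{"sx": 0.05,"sy": 0.05},{"sx": 0.05,"sy": 0.05},{"sx": 0.05,"sy": 0.05}]'

```text
clock: 16.95
eef_pos: [632.0, 38.8, 58.9]
eef_rot: [-3.141, 0.001, 1.632]
wrist_force: [-6.9, -7.7, 8.7]
finger_gap: 15.5
finger_force: 55.0
```

>>> tcp_steps --steps '[{"sx": 0.025,"sy": 0.025},{"sx": 0.05,"sy": 0.05},{"sx": 0.05,"sy": 0.05},{"sx": 0.05,"sy": 0.05}]'

```text
clock: 17.35
eef_pos: [632.6, 38.9, 59.0]
eef_rot: [-3.14, 0.002, 1.632]
wrist_force: [-10.2, -14.7, 11.1]
finger_gap: 15.5
finger_force: 55.0
```

>>> tcp_steps --steps '[{"sy": 0.025,"sz": -0.01},{"sy": 0.04,"sz": -0.015},{"sy": 0.04,"sz": -0.015},{"sy": 0.04,"sz": -0.015}]'

```text
clock: 17.75
eef_pos: [633.4, 38.9, 59.0]
eef_rot: [-3.14, 0.002, 1.632]
wrist_force: [-8.0, -13.8, 8.4]
finger_gap: 15.6
finger_force: 55.0
```

Run:
```python
from h import *
s=manip.read_state(); print(s["moment"]); b,d=manip.camera("wrist"); P=cloud("wrist",d,s); z=P[...,2]
h=cv2.cvtColor(b,cv2.COLOR_RGB2HSV); sat=h[...,1]
gr=(h[...,0]>70)&(h[...,0]<100)&(sat>80)
for n,m in (("rim",gr&(z>60)&(z<76)),("bar",gr&(z>92)&(z<108))):
    q=P[m]; print(n,len(q),np.median(q[:,2]),cv2.minAreaRect(q[:,:2].astype(np.float32)))
cv2.imwrite("pics/w3.png",b[...,::-1])
```

```text
[-2.33982556  1.34807148 -0.07068608]
rim 4602 68.62886624260612 ((632.9925537109375, 40.459739685058594), (110.24679565429688, 87.64107513427734), 3.4671590328216553)
bar 3347 100.57130441357694 ((632.7381591796875, 42.995914459228516), (15.812286376953125, 53.03379821777344), 3.5720632076263428)
```

View pics/w3.png

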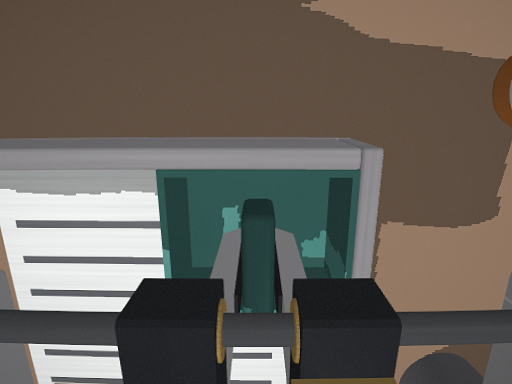

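The wrist view shows the caddy against the side rim at row ~165. The gap to the back rim at column ~357 is too small to judge. The tool still moved 0.8 mm in x while the x force stayed at friction level, so I'll keep pushing in x.

In the tool's units: 1 mm is 0.05, 0.5 mm is 0.025.

>>> tcp_steps --steps '[{"sy": 0.025},{"sy": 0.05},{"sy": 0.05},{"sy": 0.05}]'

```text
clock: 18.2
eef_pos: [633.5, 39.0, 59.0]
eef_rot: [-3.138, 0.002, 1.632]
wrist_force: [-18.3, -14.7, 13.7]
finger_gap: 16.1
finger_force: 55.0
```

>>> tcp_steps --steps '[{"sy": 0.025},{"sy": 0.05},{"sy": 0.05},{"sy": 0.05}]'

```text
clock: 18.6
eef_pos: [633.5, 38.9, 59.0]
eef_rot: [-3.135, 0.002, 1.632]
wrist_force: [-28.7, -14.8, 18.4]
finger_gap: 15.8
finger_force: 55.1
```

>>> tcp_steps --steps '[{"sx": 0.01,"sy": -0.015,"sz": -0.015},{"sx": 0.025,"sy": -0.035,"sz": -0.03},{"sx": 0.025,"sy": -0.035,"sz": -0.03},{"sx": 0.025,"sy": -0.035,"sz": -0.03},{"sx": 0.025,"sy": -0.035,"sz": -0.03}]'

```text
clock: 19.1
eef_pos: [633.5, 39.0, 59.1]
eef_rot: [-3.137, 0.003, 1.632]
wrist_force: [-17.6, -17.9, 9.9]
finger_gap: 15.6
finger_force: 55.0
```

>>> tcp_steps --steps '[{},{},{},{},{}]'

```text
clock: 19.6
eef_pos: [633.5, 39.0, 59.1]
eef_rot: [-3.137, 0.003, 1.632]
wrist_force: [-17.8, -17.0, 9.7]
finger_gap: 15.8
finger_force: 55.0
```

Run:
```python
from h import *
print(manip.sign_off())
```

```text
the job is handed in; nothing more can be done
None
```

The job is handed in: the carton is standing in the tub, and the gripper is still holding the caddy flat and square in the corner, with about 17 N measured at the wrist toward each rim (some of it friction), but `sign_off()` gave no pass or fail.

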